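Tuck the peg box cover under its lip

TASK

Close the blue peg box so that the wind cannot lift its white cover: with your fingertips push the sprung cover over and down flat and, still keeping it down, push its orange ridge forward until the cover has slid fully home with its front edge under the blue lip, then take your hand away. Only touch and push: press gently, do not pinch the cover or pick anything up, and leave everything else on the shelf where it stands.

Things in the scene. Friction and masses are not known exactly. Their poses are not given: they have to be found in the camera images.
- pegbox: Blue plastic box of clothes pegs, fixed to the shelf, 174 (x) by 184 (y) mm; origin at the centre of its underside, z up. Its own +x points from the hinge side to the lip side. Side walls 76 mm high. Hinge pin along y at x = -70, z = 80 mm. The pegs inside stay below 60 mm.
- flap_arm (a joint): Hinge of the white cover, rad: 0 = lying flat over the box, about 1.25 = standing up; grows as it opens (its free edge goes up and back towards the hinge side), stops at 1.6 and, a little below flat, at -0.03. A spring and some friction: left alone it stays at 1.05 to 1.45, and springs back up if let go before it is tucked. About 0.09 N m holds it flat.
- flap (a joint): How far the cover is slid along itself, away from the hinge pin, on its slotted straps, m: 0 = drawn back, 0.022 = end stop (fully home). Friction about 2.5 N; stays where left; starts at 0 to 0.003. At 0 the flat cover ends 8 mm short of the lip, at 0.022 it lies 14 mm beneath it. If slid out before it is flat its edge lands on top of the lip.
- ridge (a point): Middle of the top of the ridge's push face on the cover's outer face (the upper face when flat). Orange ridge, 150 mm long along y, standing 9 mm above the plate; its push face is upright, looks to the hinge, and lies 86 mm from the pin (plus the flap slide); the other side slopes down towards the free edge. Moves with the cover.
- flap_edge (a point): Middle of the cover's free edge, at half thickness. The cover is a white plate 4 mm thick (2 mm either side of the pin's plane), 176 mm wide, reaching 8 to 125 mm from the pin (plus the flap slide). When tucked and let go it rises against the underside of the lip, 10 mm above the flat cover, and is held there (flap_arm about 0.07).
- lip (a point): Middle of the retaining lip's lower edge that faces the hinge (box x = 63, z = 92 mm). The lip is a flat blue strip along the box's +x side, the full width of the box: x 63 to 87, z 92 to 97 mm, joined to the front wall (x 83 to 87); the slot beneath it is open towards the hinge.
- hinge (a point): Middle of the hinge pin (box x = -70, z = 80 mm).
- peg_jar: Stainless steel jar with pegs standing in it, 80 mm across, 105 mm high (pegs to 120), loose, beside the box; origin under its centre.
- dish: White ceramic dish, 110 mm across, 28 mm high, loose, beside the box; origin under its centre.
- scrub_brush: Green scrub brush lying bristles down, 150 by 52 mm, 69 mm high with its handle, loose; origin under its centre.
- softener: White bottle, 72 mm across, 200 mm high, loose; origin under its centre.
- peg_yellow: Yellow clothes peg lying on the shelf before or behind the box, 72 by 11 by 10 mm, loose; origin under its centre.
- peg_red: Red clothes peg lying on the shelf before or behind the box, 72 by 11 by 10 mm, loose; origin under its centre.
- rinse_cup: Clear plastic beaker, 76 mm across, 85 mm high, loose; origin under its centre.

How it is judged:
By the outcome, as a careful person would: the job done as asked, in the order asked, and still so for the second after the job is handed in, with the robot touching nothing.
It also fails if it takes over 38 s, if anything falls off the work surface, if the arm or the gripper's body presses on something with over 40 N, if the wrist force passes 120 N, or if a joint passes its speed limit or range.

ROBOT

A 7-joint arm with a two-finger parallel gripper is mounted at the origin on the work surface. World frame = base frame: x ahead of the robot, y to its left, z up, the work surface at z = 0. Lengths are in m, angles in rad, forces in N, time in s.
With the tool pointing down it reaches from about 0.4 to 0.875 m from the base axis. Payload 4.4 kg.
Tool frame: the origin (TCP) lies on the centre line of the jaws, within the pads' length; the fingertips stand 8 mm ahead of it and the grasp point (between the pads) lies 11 mm behind it (ctrl.tip_extent is the distance from the TCP to the fingertips, in m); z points along the fingers, y is the line along which they close (so a half turn about z gives the same grasp; the last joint's range is limited). The gripper opens to 85 mm and grips with 20 to 120 N. Pads are 22 mm wide; open, the fingers measure 114 mm over their backs; the gripper's body (76 mm by 85 mm) begins 54 mm behind the grasp point. The pads swing forward as they close: fully open they stand 13 mm farther back than shut.
Start: joints at [-1.346, 0.628, 0.038, 1.517, -0.027, 0.996, -0.02], TCP at [0.186, 0.623, 0.239] pointing down, gripper open.
Joint ranges: [-3.06, 3.06], [-0.37, 2.12], [-1.25, 1.32], [0.18, 2.47], [-1.1, 4.24], [0.23, 1.98], [-2.94, 2.94]. Speed limits (rad/s): [2.57, 2.57, 3.14, 3.14, 3.14, 3.14, 3.14].

INTERFACE

Orientations are given as [roll, pitch, yaw] about the fixed x, y, z axes, in that order (R = Rz(yaw) Ry(pitch) Rx(roll)).
In Python, from plant import ctrl gives the robot as it stands.
- The arm moves only by the tool send_rows, never from a script. Its argument "deltas" is a list of rows, each a list of 2 entries, a list of its own where there are three numbers: the shift along the tool's x, y, z in mm, then the turn about the tool's z in rad. A call has 1 to 10 rows; each row shifts and turns the commanded pose from where the row before left it, along the tool's axes as they then stand; what a row does not reach is not made up. A row lasts 1/8 s, in which the tool goes at most 62.5 mm and 10.7 degrees, less where a joint would pass 70% of its speed; a pose out of reach is approached as far as the arm can. A call is refused whole if a number of a shift passes 62.5 or a number of a turn 0.188, either way. A call with a gripper value outside its range is refused whole. "fingers" is the gripper command: -1 is fully open, 1 is shut, values between are in proportion, set as the call begins (left out, the last holds). The fingers move at their own pace and stop on an object; "grip_force" is the grip in N (left out, the last holds). Time passes only in rows, so rows that do not move let the fingers close. It gives the time, the measured TCP pose, the force, the opening and the grip force at its end, in the units of the state.
- ctrl.state(): the state, without advancing time (a new reading comes with each control period).
- ctrl.camera(name): name is "side" or "top" or "wrist"; returns a dict with "img" (400x640x3 uint8, red, green, blue), "mtx" (3x3 intrinsics, pixels), "R" (3x3) and "t" (3): a world point X has camera coordinates R X + t; the wrist camera has in their place "tool_from_camera" (4x4, takes a point from camera to tool coordinates, whose origin is the TCP and whose axes are the flange's). Camera axes: x right, y down, z forward; pixel columns grow to the right and rows downward; lengths in m; the calibration is good to about 2 mm. A picture is of the moment at which its call begins: read the wrist's pose just before it. There is no depth.
- ctrl.hand_in(): hands the job in; it is judged then, once.
The state is a dict: "time": time; "joints": joint angles; "qd": joint speeds; "tau": joint torques, N m; "tool_pos": TCP position; "ee_rot": TCP orientation; "ft_force": force on the tool from outside, world axes, zero at the start; "wrist_torque": the same for the moment, N m; "gripper_width": finger opening in m; "grip_force": force on a finger pad.
Only numpy, scipy, OpenCV 4.12 (cv2) and the standard library are available. Lean on these libraries where they do the work, as an engineer would, in place of code of your own. Each camera call takes 0.05 s, during which the arm holds its last target. There are 200 camera calls.

## Working session

There is one attempt and no reset: what is moved stays moved. The work goes in short steps, Python scripts to look and compute and a tool call to move; the robot and the scene stay as the last step left them, time stands still between calls to the robot, and variables do not carry over. Pictures are saved under pics/ and viewed, at most 10 in all, crops included, and the job is handed in when it is done.

Besides the shell and the picture viewer there is one more tool, called after "Call:" by a JSON object that holds its "op" and its "data", one argument or row to a line. send_rows: Moves the arm, as the interface text tells. Its arguments: {"type":"object","properties":{"deltas":{"type":"array","items":{"type":"array"}},"fingers":{"type":"number"},"grip_force":{"type":"number"}},"required":["deltas"]}

```bash
mkdir -p pics; ls; python3 - <<'E'
from plant import ctrl
import cv2,numpy as np
s=ctrl.state();print({k:np.round(v,3).tolist() for k,v in s.items()}, ctrl.tip_extent)
ims=[]
for n in("top","side"):
    c=ctrl.camera(n);cv2.imwrite(f"pics/{n}0.png",c["img"][:,:,::-1]);np.savez(f"{n}0.npz",**c)
    print(n,c["mtx"].round(1).tolist(),c["R"].round(3).tolist(),c["t"].round(3).tolist())
E
```

```text
pics
{'time': 0.0, 'joints': [-1.346, 0.629, 0.038, 1.518, -0.027, 0.996, -0.02], 'qd': [0.001, 0.0, -0.0, -0.001, -0.001, 0.001, -0.0], 'tau': [-0.001, -56.34, 1.226, -19.345, 0.011, 0.011, -0.0], 'tool_pos': [0.186, 0.622, 0.238], 'ee_rot': [-3.14, 0.0, 2.851], 'ft_force': [0.167, 0.424, -0.276], 'wrist_torque': [-0.055, -0.004, -0.027], 'grip_force': 0.0, 'gripper_width': 0.085} 0.008
top [[381.7, 0.0, 315.3], [0.0, 381.7, 192.2], [0.0, 0.0, 1.0]] [[-0.027, -0.999, 0.021], [-0.995, 0.025, -0.099], [0.098, -0.023, -0.995]] [-0.02, 0.606, 1.046]
side [[435.1, 0.0, 327.2], [0.0, 435.1, 200.7], [0.0, 0.0, 1.0]] [[0.973, -0.231, -0.002], [-0.171, -0.716, -0.677], [0.155, 0.659, -0.736]] [-0.57, 0.149, 1.317]
```

View pics/top0.png

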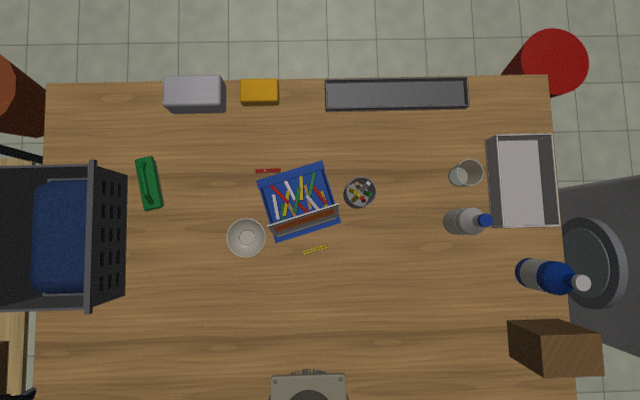

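View pics/side0.png

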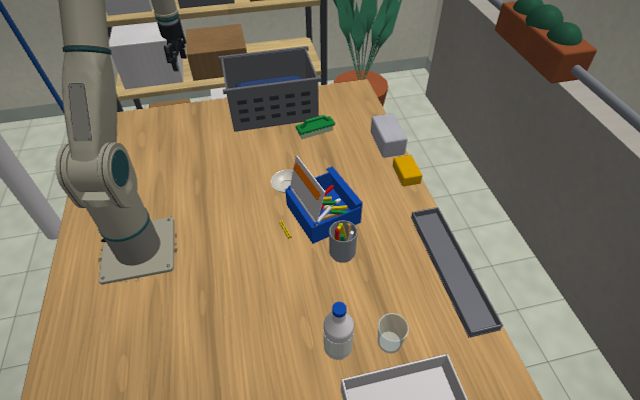

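The top view shows the box around (300,203), its hinge side towards the robot (bottom) and its lip at the far side. The cover stands near (303,220). The jar is at (360,193), the dish at (246,238), and the pegs at (268,171) and (315,249). The side view agrees.

```bash
python3 - <<'E'
import cv2,numpy as np
a=cv2.imread("pics/top0.png")[150:262,235:385];b=cv2.imread("pics/side0.png")[145:250,265:385]
a=cv2.resize(a,None,fx=4,fy=4,interpolation=cv2.INTER_CUBIC);
cv2.imwrite("pics/topc.png",a);b=cv2.resize(b,None,fx=5,fy=5,interpolation=cv2.INTER_CUBIC);cv2.imwrite("pics/sidec.png",b)
E
```

```text
(no output)
```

View pics/topc.png

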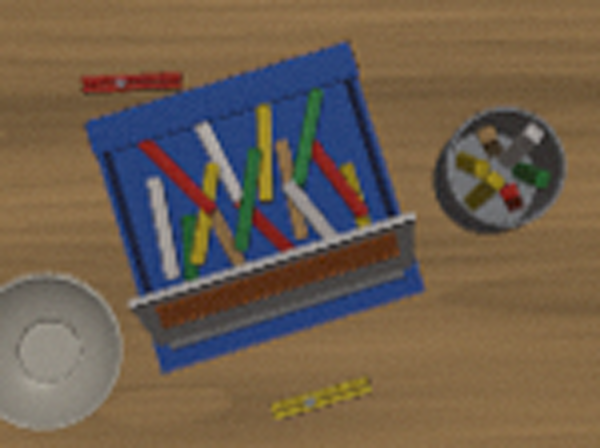

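View pics/sidec.png

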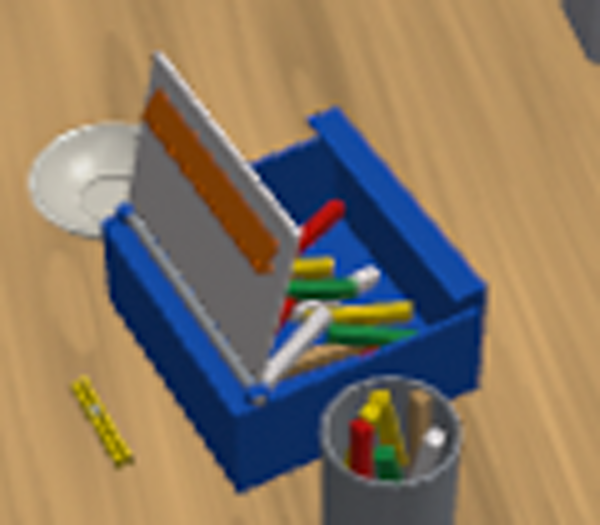

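The top crop shows the lip's outer corners at crop (87,122) and (350,42), the hinge-side corners at (163,373) and (424,290), and the cover's free-edge corners at (132,303) and (414,217). The orange ridge is on the robot-facing side. The side crop agrees.

```bash
cat > h.py <<'E'
import numpy as np
def ray(c,p,z):
    C=-c["R"].T@c["t"]; d=c["R"].T@np.linalg.solve(c["mtx"],[p[0],p[1],1]); return C+d*(z-C[2])/d[2]
E
python3 - <<'E'
import numpy as np,cv2
from h import ray
t=np.load("top0.npz");s=np.load("side0.npz")
T=lambda x,y:((x+.5)/4-.5+235,(y+.5)/4-.5+150)
S=lambda x,y:((x+.5)/5-.5+265,(y+.5)/5-.5+145)
P=np.array([ray(t,T(87,122),.097),ray(t,T(350,42),.097),ray(t,T(163,373),.076),ray(t,T(424,290),.076)])
L=np.array([[87,92],[87,-92],[-87,92],[-87,-92]])/1e3
A=cv2.estimateAffinePartial2D(L,P[:,:2])[0]
yaw=np.arctan2(A[1,0],A[0,0]);print("top",P.round(4).tolist(),"scale",np.hypot(*A[:,0]),"yaw",yaw,"c",A[:,2])
Q=[ray(s,S(485,287),.097),ray(s,S(335,107),.097),ray(s,S(238,412),.076)]
R=A[:,:2]/np.hypot(*A[:,0])
for q in Q: print("side in box",R.T@(q[:2]-A[:,2]))
# cover edge corners by top for angles
for a in(1.05,1.15,1.25,1.35,1.45):
  z=.08+.125*np.sin(a); print(a,-.07+.125*np.cos(a),[(R.T@(ray(t,T(*p),z)[:2]-A[:,2])).round(4).tolist() for p in((134,303),(414,217))])
for n,x in(("ridge flat",.016),("lip",.063),("hinge",-.07)): print(n,A[:,2]+R@[x,0])
print("jar",ray(t,T(500,170),.105),"dish",ray(t,T(45,350),.028))
E
```

```text
Traceback (most recent call last):
cv2.error: OpenCV(4.12.0) /io/opencv/modules/calib3d/src/ptsetreg.cpp:1108: error: (-215:Assertion failed) count >= 0 && to.checkVector(2) == count in function 'estimateAffinePartial2D'
```

```bash
cat > m.py <<'E'
import numpy as np,cv2
from h import ray
t=np.load("top0.npz");s=np.load("side0.npz")
T=lambda x,y:((x+.5)/4-.5+235,(y+.5)/4-.5+150)
S=lambda x,y:((x+.5)/5-.5+265,(y+.5)/5-.5+145)
P=np.array([ray(t,T(87,122),.097),ray(t,T(350,42),.097),ray(t,T(163,373),.076),ray(t,T(424,290),.076)])
L=np.array([[87,92],[87,-92],[-87,92],[-87,-92]])/1e3
A=cv2.estimateAffinePartial2D(L.copy(),np.ascontiguousarray(P[:,:2]),ransacReprojThreshold=1)[0]
yaw=np.arctan2(A[1,0],A[0,0]);print("top",P.round(4).tolist(),"scale",np.hypot(*A[:,0]),"yaw",yaw,"c",A[:,2])
Q=[ray(s,S(485,287),.097),ray(s,S(335,107),.097),ray(s,S(238,412),.076)]
R=A[:,:2]/np.hypot(*A[:,0])
for q in Q: print("side in box",R.T@(q[:2]-A[:,2]))
for a in(1.05,1.15,1.25,1.35,1.45):
  z=.08+.125*np.sin(a); print(a,-.07+.125*np.cos(a),[(R.T@(ray(t,T(*p),z)[:2]-A[:,2])).round(4).tolist() for p in((134,303),(414,217))])
for n,x in(("ridge flat",.016),("lip",.063),("hinge",-.07)): print(n,A[:,2]+R@[x,0])
print("jar",R.T@(ray(t,T(500,170),.105)[:2]-A[:,2]),"dish",R.T@(ray(t,T(45,350),.028)[:2]-A[:,2]))
E
python3 m.py
```

```text
top [[0.6345, 0.1204, 0.097], [0.684, -0.055, 0.097], [0.468, 0.0748, 0.076], [0.5184, -0.1006, 0.076]] scale 0.9902962451750188 yaw 0.2729033712391084 c [0.57622156 0.00989139]
side in box [ 0.08396105 -0.08823679]
side in box [0.08306138 0.09510795]
side in box [-0.08446098 -0.08643006]
1.05 -0.007803619013534137 [[-0.0413, 0.0863], [-0.0415, -0.0882]]
1.15 -0.018939069889480332 [[-0.0415, 0.0858], [-0.0417, -0.0877]]
1.25 -0.030584704700591422 [[-0.0417, 0.0854], [-0.0419, -0.0872]]
1.35 -0.04262416411336982 [[-0.0418, 0.085], [-0.042, -0.0869]]
1.45 -0.05493715382907918 [[-0.0419, 0.0848], [-0.0421, -0.0867]]
ridge flat [0.59162944 0.01420385]
lip [0.63689009 0.02687168]
hinge [ 0.50881209 -0.0089756 ]
jar [-0.02515348 -0.15973683] dish [-0.04757996  0.16959098]
```

Call:
{"op": "send_rows", "data": {
  "deltas": [
    [[0, 0, 0], -0.141],
    [[0, 0, 0], -0.141],
    [[0, 0, 0], -0.141],
    [[0, 0, 0], -0.141],
    [[-7, -50, 0], 0],
    [[-7, -50, 0], 0],
    [[-7, -50, 0], 0],
    [[-7, -50, 0], 0],
    [[-7, -50, 0], 0],
    [[-7, -50, 0], 0]
  ],
  "fingers": 1,
  "grip_force": 20
}}

```text
time: 1.35
tool_pos: [0.3082, 0.3435, 0.2392]
ee_rot: [-3.141, -0.0, -2.868]
ft_force: [1.2, -0.2, 1.0]
gripper_width: 0.0
grip_force: 0.0
```

Call:
{"op": "send_rows", "data": {
  "deltas": [
    [[-7, -50, 0], 0],
    [[-7, -50, 0], 0],
    [[-7, -50, 0], 0],
    [[-7, -50, 0], 0],
    [[-7, -50, 0], 0],
    [[-7, -50, 0], 0],
    [[-7, -50, 0], 0],
    [[-7, -45, 0], 0],
    [[0, 0, 0], 0],
    [[0, 0, 0], 0]
  ]
}}

```text
time: 2.6
tool_pos: [0.4676, -0.0194, 0.239]
ee_rot: [3.141, -0.001, -2.868]
ft_force: [0.4, 1.0, -0.2]
gripper_width: 0.0003
grip_force: 0.0
```

```bash
cat > st.py <<'E'
import numpy as np,cv2,sys
from plant import ctrl
u=np.array([np.cos(.273),np.sin(.273)]);v=np.array([-u[1],u[0]])
s=ctrl.state();p=s["tool_pos"];d=np.array(p[:2])-[.576,.0095];f=s["ft_force"]
print("t",s["time"],"box xy",(u@d).round(4),(v@d).round(4),"tip z",p[2]-.008,"rot",np.round(s["ee_rot"],3),"f box",u@f[:2],v@f[:2],f[2],"w",s["gripper_width"])
if len(sys.argv)>1:
    ims=[ctrl.camera(n)["img"][:,:,::-1] for n in("top","side")]
    a=cv2.resize(ims[0][130:262,235:385],(450,396));b=cv2.resize(ims[1][60:258,215:390],(350,396))
    cv2.imwrite(f"pics/{sys.argv[1]}.png",np.hstack([a,b]))
E
python3 st.py p1
```

```text
t 2.6 box xy -0.1121 0.0014 tip z 0.23098749490623707 rot [ 3.141e+00 -1.000e-03 -2.868e+00] f box 0.6575915109073285 0.8257054927617016 -0.2006937593202831 w 0.00027699556219291005
```

View pics/p1.png

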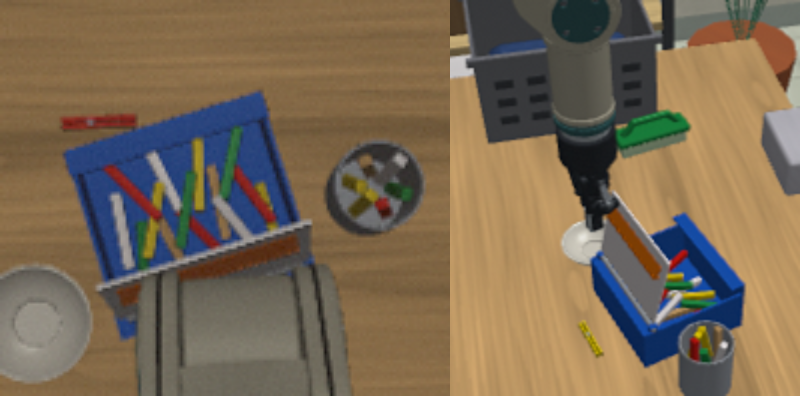

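The view shows the shut fingers behind the standing cover, at about (600,205) in the side half, and nothing is touched. Next I descend behind it and come up to the cover.

Call:
{"op": "send_rows", "data": {
  "deltas": [
    [[0, 0, 25], 0],
    [[0, 0, 25], 0],
    [[0, 0, 25], 0],
    [[0, 0, 12], 0],
    [[-12, 0, 0], 0],
    [[-12, 0, 0], 0],
    [[-8, 0, 0], 0],
    [[-6, 0, 0], 0],
    [[-6, 0, 0], 0],
    [[0, 0, 0], 0]
  ]
}}

```text
time: 3.95
tool_pos: [0.511, -0.0081, 0.1523]
ee_rot: [-3.142, 0.0, -2.868]
ft_force: [-0.2, -0.3, -0.2]
gripper_width: 0.0
grip_force: 0.0
```

```bash
python3 st.py
```

```text
t 3.95 box xy -0.0673 0.0006 tip z 0.14433502587026184 rot [-3.142  0.    -2.868] f box -0.2718298688330548 -0.2645676819642769 -0.2165784000202671 w 2.9870350444295443e-05
```

Call:
{"op": "send_rows", "data": {
  "deltas": [
    [[-7, 0, 2], 0],
    [[-7, 0, 3], 0],
    [[-6, 0, 3], 0],
    [[-5, 0, 3], 0],
    [[-5, 0, 4], 0],
    [[-5, 0, 5], 0],
    [[-4, 0, 5], 0],
    [[-4, 0, 6], 0],
    [[0, 0, 0], 0]
  ]
}}

```text
time: 5.08
tool_pos: [0.5519, 0.0036, 0.1207]
ee_rot: [3.141, -0.001, -2.868]
ft_force: [-0.6, -0.6, -0.2]
gripper_width: -0.0001
grip_force: 0.1
```

```bash
python3 st.py p2
```

```text
t 5.075 box xy -0.0248 0.0008 tip z 0.11266390165955861 rot [ 3.141e+00 -1.000e-03 -2.868e+00] f box -0.7173036175679935 -0.3858904904255425 -0.15265723243645224 w -0.00014347627971855178
```

View pics/p2.png

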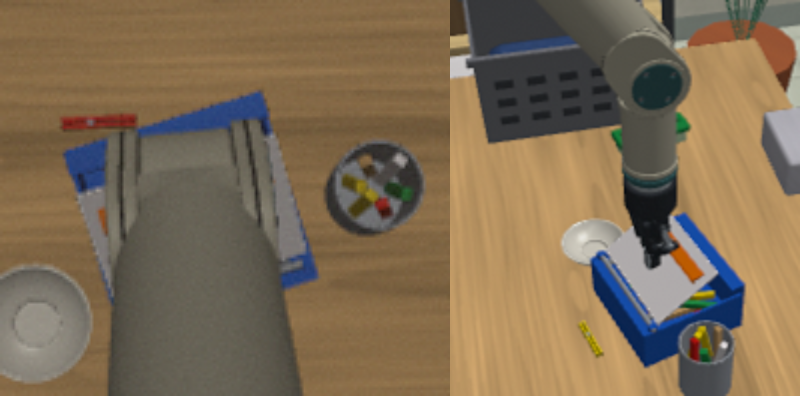

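The cover is half down with the fingertip at (652,262) in the side half, on the plate behind the orange ridge. I continue along the arc to flat.

Call:
{"op": "send_rows", "data": {
  "deltas": [
    [[-3, 0, 6], 0],
    [[-2, 0, 6], 0],
    [[-1, 0, 5], 0],
    [[-1, 0, 5], 0],
    [[-1, 0, 5], 0],
    [[0, 0, 4], 0],
    [[0, 0, 0], 0],
    [[0, 0, 0], 0]
  ]
}}

```text
time: 6.18
tool_pos: [0.5594, 0.0054, 0.0902]
ee_rot: [-3.142, -0.001, -2.869]
ft_force: [-0.0, 0.7, 1.3]
gripper_width: 0.0004
grip_force: 0.5
```

```bash
python3 st.py p3
```

```text
t 6.175 box xy -0.0171 0.0005 tip z 0.08224508036688413 rot [-3.142e+00 -1.000e-03 -2.869e+00] f box 0.18468425008425948 0.722340109283017 1.3043164152438484 w 0.0003696861484251312
```

View pics/p3.png

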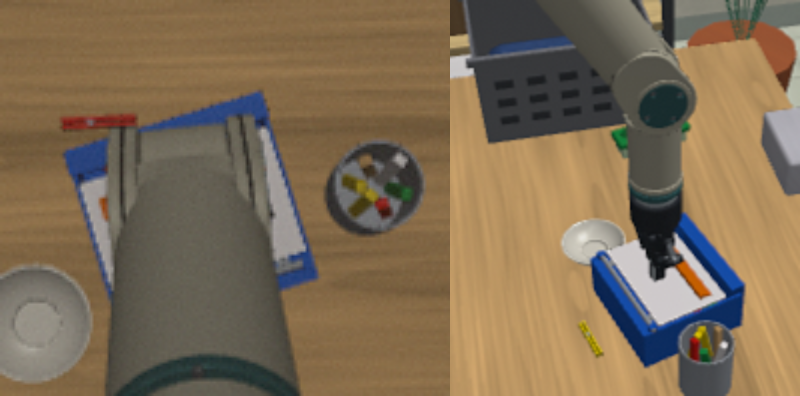

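The cover lies flat with the fingertip behind the ridge at (660,270), so I slide it forward while holding it down.

Call:
{"op": "send_rows", "data": {
  "deltas": [
    [[-4, 0, 1], 0],
    [[-4, 0, 0], 0],
    [[-4, 0, 0], 0],
    [[-4, 0, 0], 0],
    [[-4, 0, 0], 0],
    [[-4, 0, 0], 0],
    [[-4, 0, 0], 0],
    [[-4, 0, 0], 0],
    [[-4, 0, 0], 0],
    [[0, 0, 0], 0]
  ]
}}

```text
time: 7.52
tool_pos: [0.5949, 0.0155, 0.0893]
ee_rot: [-3.142, 0.001, -2.868]
ft_force: [-2.3, -1.1, 0.7]
gripper_width: 0.0
grip_force: 1.0
```

Call:
{"op": "send_rows", "data": {
  "deltas": [
    [[-3, 0, 0], 0],
    [[-3, 0, 0], 0],
    [[0, 0, 0], 0]
  ]
}}

```text
time: 7.9
tool_pos: [0.6006, 0.0171, 0.0893]
ee_rot: [-3.142, 0.001, -2.868]
ft_force: [-2.2, -0.2, 0.6]
gripper_width: -0.0001
grip_force: 0.8
```

```bash
python3 st.py
```

```text
t 7.9 box xy 0.0258 0.0007 tip z 0.08132163113450394 rot [-3.142e+00  1.000e-03 -2.868e+00] f box -2.1734104652836606 0.37647171443518096 0.6192553243801525 w -0.00011490545327265785
```

Sliding at about 2.3 N, so the end stop isn't reached yet. I go on in small steps.

Call:
{"op": "send_rows", "data": {
  "deltas": [
    [[-1.5, 0, 0], 0],
    [[-1, 0, 0], 0],
    [[0, 0, 0], 0]
  ]
}}

```text
time: 8.28
tool_pos: [0.6011, 0.0173, 0.0889]
ee_rot: [3.141, -0.003, -2.869]
ft_force: [-5.1, -1.0, -0.1]
gripper_width: 0.0004
grip_force: 2.7
```

Call:
{"op": "send_rows", "data": {
  "deltas": [
    [[-1, 0, 0], 0],
    [[-0.5, 0, 0], 0],
    [[0, 0, 0], 0]
  ]
}}

```text
time: 8.65
tool_pos: [0.6012, 0.0173, 0.0885]
ee_rot: [3.141, -0.006, -2.869]
ft_force: [-6.6, -2.1, 1.1]
gripper_width: -0.0001
grip_force: 3.7
```

The motion stalled at box x ≈ 0.0265 with the force rising to 7 N, which is the expected end-stop position. I relax the push and lift off.

Call:
{"op": "send_rows", "data": {
  "deltas": [
    [[3, 0, 0], 0],
    [[1, 0, -1], 0],
    [[0.5, 0, -4], 0],
    [[1, 0, -6], 0],
    [[0, 0, -15], 0],
    [[0, 0, -30], 0],
    [[0, 0, -40], 0],
    [[20, 0, -40], 0],
    [[50, 0, 0], 0],
    [[50, 0, 0], 0]
  ]
}}

```text
time: 9.9
tool_pos: [0.4829, -0.0162, 0.227]
ee_rot: [-3.141, 0.004, -2.868]
ft_force: [-0.5, -0.4, -0.6]
gripper_width: 0.0
grip_force: 0.0
```

Call:
{"op": "send_rows", "data": {
  "deltas": [
    [[0, 50, 0], 0],
    [[0, 50, 0], 0],
    [[0, 50, 0], 0],
    [[0, 50, 0], 0],
    [[0, 50, 0], 0],
    [[0, 0, 0], 0],
    [[0, 0, 0], 0]
  ]
}}

```text
time: 10.78
tool_pos: [0.4162, 0.2245, 0.226]
ee_rot: [-3.141, 0.001, -2.868]
ft_force: [0.4, -0.3, 0.2]
gripper_width: -0.0001
grip_force: 0.0
```

```bash
python3 st.py p4
```

```text
t 10.775 box xy -0.0959 0.2502 tip z 0.21802590493944735 rot [-3.141e+00  1.000e-03 -2.868e+00] f box 0.28770031600868295 -0.34574121969401655 0.2442136251407715 w -0.00010202700613230226
```

View pics/p4.png

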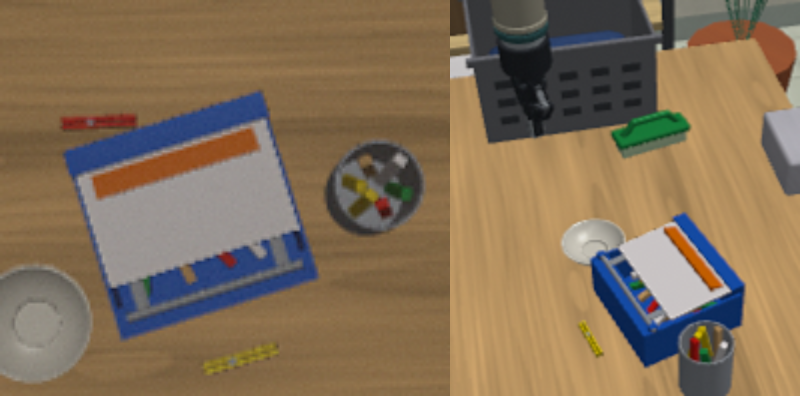

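The cover is tucked under the lip, with the ridge's push face running from (97,199) to (259,150), and nothing else has moved. A quick check of the slide comes next, then I hand in.

```bash
python3 - <<'E'
import numpy as np
from h import ray
from plant import ctrl
t=np.load("top0.npz");u=np.array([np.cos(.273),np.sin(.273)])
m=np.mean([u@(ray(t,(x/3+235,y/3+130),.097)[:2]-[.576,.0095]) for x,y in((97,199),(259,150))])
print("slide",m+.07-.086)
if m+.07-.086>.017: print(ctrl.hand_in())
E
```

```text
slide 0.020375202489614733
the job is handed in; nothing more can be done
None
```

The job is handed in: the white cover is closed and tucked under the blue lip, nothing else appeared moved in the last picture, the hand is clear, and it took about 11 s. The arm stalled against the end stop at 7 N, and the camera puts the slide at about 20 mm of 22 (accuracy about 2 mm).

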